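# Slide the housing under the tipping tray and fill it

## Task

Slide the empty white housing tub along the bench, without lifting it, through the gap between the motor and the screw tray and in between the station's two guide rails, under the tray's lip, until it is fully home against the back stop. Then tip the steel tray with its lever handle so that all three capacitors slide off into the tub, and let the tray come back down level. Do not touch the capacitors with the gripper, and do not shift the motor, the screw tray or the screwdriver.

Things in the scene. Friction and masses are not known exactly. Their poses are not given: they have to be found in the camera images.
- tub: Open white plastic housing tub, 180 (its x) by 120 (its y) by 60 high, walls and floor 5 mm thick, symmetrical end for end; 0.25-0.5 kg. Origin at the centre of its underside; z up.
- station: Fixed dock with a tipping steel tray above it. Origin on the bench under the tray's pivot; its x points out of the open mouth (the tub comes in along -x), y to the lever's side. Two aluminium guide rails, 40 high, 12 thick, from x -40 to x 100, inner faces at y +-68. Grey cheeks carrying the pivot: x -25 to 25, outside y +-68, 132 high.
- dock_home (a point): Point on the bench where the centre of the tub's underside is when home: station x 60, y 0. The back stop's face is at station x -30, 90 high.
- tray (a joint): Tilt of the tray about its pivot (at station x 0, z 115, along station y): 0 level, up to 1.15 rad as the lever goes towards the mouth and the lip dips. Falls back to 0 by its own weight when let go.
- tray_lip (a point): Middle of the tray's open lip, on the upper face of its floor. The tray's floor is 106 wide inside, 5 thick, its top 115 above the bench; it runs from station x -120 to the lip at x 40. Side and rear walls 32 high.
- tray_handle (a point): Middle of the lever's handle: a round black bar of diameter 18 lying along station y, from y 92 to 167, 120 above the pivot (235 above the bench when level) on an upright flat arm at station y 94. Moves on a circle of radius 120 about the pivot axis. Axes as the tray's (x to the mouth).
- motor: Steel fan motor standing flat, diameter 110, 67 high, 0.95 kg, loose. Origin at the centre of its underside. One side of the gap. Leave alone.
- screw_tray: Black divided tray with screws, 120 (x) by 100 (y) by 35 high, 0.8 kg, loose. Origin at the centre of its underside. The other side of the gap (which side is which varies). Leave alone.
- cap0: Black motor capacitor, a box 58 (its x) by 34 (its y) by 25 high, about 60 g, lying loose on the tray. Origin at the centre of its underside.
- cap0_center (a point): Centre of that capacitor.
- cap1: Black motor capacitor, a box 58 (its x) by 34 (its y) by 25 high, about 60 g, lying loose on the tray. Origin at the centre of its underside.
- cap1_center (a point): Centre of that capacitor.
- cap2: Black motor capacitor, a box 58 (its x) by 34 (its y) by 25 high, about 60 g, lying loose on the tray. Origin at the centre of its underside.
- cap2_center (a point): Centre of that capacitor.
- screwdriver: Screwdriver lying along its x, 200 long, 30 thick, beyond the station; loose bystander, origin at the centre of its underside. Leave alone.
There are look-alikes about, which are no part of the job. What is shaped like the cap2 but blue or pink is not meant.

How it is judged:
On the way, in this order (a step that is already met when the one before it is completed fails the run):
1. the tub is home against the back stop, flat on the bench, with the tray still level (x of tub in the frame of station between 0.045 and 0.072 m and y of tub in the frame of station between -0.014 and 0.014 m and angle between the x axis of tub and the x axis of station, either way round below 0.12 rad and height (world z) of tub below 0.006 m and angle between tub's own z axis and vertical below 0.05 rad and value of joint tray below 0.15 rad), for 0.2 s.
2. the tray is tipped well over (more than 0.5 rad) (value of joint tray above 0.5 rad), for 0.1 s.
At the end, for the whole second after the job is handed in: The tub is flat on the bench, home between the rails (its centre within 12 mm of the home position short of the stop, 14 mm sideways, 0.12 rad in line), all three capacitors lie at rest inside it, and the tray is back level (within 0.08 rad) (x of tub in the frame of station between 0.045 and 0.072 m and y of tub in the frame of station between -0.014 and 0.014 m and angle between the x axis of tub and the x axis of station, either way round below 0.12 rad and height (world z) of tub below 0.006 m and angle between tub's own z axis and vertical below 0.05 rad and x of cap0_center in the frame of tub between -0.087 and 0.087 m and y of cap0_center in the frame of tub between -0.057 and 0.057 m and z of each of cap0_center, cap1_center, cap2_center in the frame of tub below 0.065 m and linear speed of each of cap0, cap1, cap2 below 0.03 m/s and x of cap1_center in the frame of tub between -0.087 and 0.087 m and y of cap1_center in the frame of tub between -0.057 and 0.057 m and x of cap2_center in the frame of tub between -0.087 and 0.087 m and y of cap2_center in the frame of tub between -0.057 and 0.057 m and value of joint tray below 0.08 rad and linear speed of tub below 0.02 m/s); the robot touches nothing.
It fails at once if the tub is taken round the outside of the motor or the screw tray (world x of tub below 0.38 m or world x of tub above 0.77 m).
It fails at once if the tub is lifted (more than 20 mm off the bench) or tipped (more than 0.25 rad) (height (world z) of tub above 0.02 m or angle between tub's own z axis and vertical above 0.25 rad).
It fails at once if a capacitor is touched by the gripper (contact force between the fingers and cap0 above 0.5 N or contact force between the fingers and cap1 above 0.5 N or contact force between the fingers and cap2 above 0.5 N).
It fails at once if the motor, screw tray or screwdriver is moved more than 25 mm (distance of any of motor, screw_tray, screwdriver from where it was at the start of the episode above 0.025 m).
It also fails if it takes over 67 s, if anything falls off the work surface, if the arm or the gripper's body presses on something with over 40 N, if the wrist force passes 120 N, or if a joint passes its speed limit or range.

## Robot

A 7-joint arm with a two-finger parallel gripper is mounted at the origin on the work surface. World frame = base frame: x ahead of the robot, y to its left, z up, the work surface at z = 0. Lengths are in m, angles in rad, forces in N, time in s.
With the tool pointing down it reaches from about 0.375 to 0.925 m from the base axis. Payload 3.1 kg.
Tool frame: the origin (TCP) lies midway between the tips of the shut fingers; the grasp point (between the pads) lies 19 mm behind it; z points along the fingers, y is the line along which they close (so a half turn about z gives the same grasp; the last joint's range is limited). The gripper opens to 85 mm and grips with 20 to 120 N. Pads are 22 mm wide; open, the fingers measure 114 mm over their backs; the gripper's body (76 mm by 85 mm) begins 54 mm behind the grasp point. The pads swing forward as they close: fully open they stand 13 mm farther back than shut.
Start: joints at [1.003, 0.383, 0.044, 1.598, -0.018, 1.161, -0.05], TCP at [0.294, -0.58, 0.231] pointing down, gripper open.
Joint ranges: [-2.61, 2.61], [-0.41, 2.15], [-1.48, 1.57], [0, 2.5], [-1.57, 4.71], [0.05, 1.97], [-2.85, 2.85]. Speed limits (rad/s): [2.79, 2.79, 3.14, 3.14, 3.14, 3.14, 3.14].

## Interface

Orientations are given as a unit quaternion [w, x, y, z].
In Python, from station import * gives the robot as it stands.
- The arm moves only by the tool send_rows, never from a script. Its argument "commands" is text: rows parted by semicolons, each of 7 numbers parted by spaces: the shift along the tool's x, y, z in m, then the turn, a rotation vector about the tool's x, y, z in degrees, then the closure, from 0 (fully open) to 1 (shut). A call has 1 to 12 rows; each row shifts and turns the commanded pose from where the row before left it, along the tool's axes as they then stand; what a row does not reach is not made up. A row lasts 1/8 s, in which the tool goes at most 62.5 mm and 10.7 degrees, less where a joint would pass 70% of its speed; a pose out of reach is approached as far as the arm can. A call is refused whole if a number of a shift passes 0.0625 or a number of a turn 10.7, either way. A call with a gripper value outside its range is refused whole. The fingers move at their own pace and stop on an object; "force" is the grip in N (left out, the last holds). Time passes only in rows, so rows that do not move let the fingers close. It gives the time, the measured TCP pose, the force, the opening and the grip force at its end, in the units of the state.
- observe(): the state, without advancing time (a new reading comes with each control period).
- get_image(name): name is "scene" or "top" or "wrist"; returns the picture (400x640x3 uint8, blue, green, red); there is no depth.
- calibration(name): a dict with "fx", "fy", "cx", "cy" (pixels), "origin" and "attitude" of the camera in the world. Camera axes: x right, y down, z forward; pixel columns grow to the right and rows downward; lengths in m; the calibration is good to about 2 mm. A picture is of the moment at which its call begins: read the wrist's pose just before it. calibration takes no time and is no camera call; for the wrist camera it gives the pose at the moment of the call.
- finish_job(): hands the job in; it is judged then, once.
The state is a dict: "time_s": time; "qpos": joint angles; "joint_vel": joint speeds; "effort": joint torques, N m; "ee_pos": TCP position; "tool_rot": TCP orientation; "contact_force": force on the tool from outside, world axes, zero at the start; "wrist_torque": the same for the moment, N m; "grip_width": finger opening in m; "grip_force": force on a finger pad.
Only numpy, scipy, OpenCV 4.12 (cv2) and the standard library are available. Lean on these libraries where they do the work, as an engineer would, in place of code of your own. Each camera call takes 0.05 s, during which the arm holds its last target. There are 200 camera calls.

## Working session

There is one attempt and no reset: what is moved stays moved. The work goes in short steps, Python scripts to look and compute and a tool call to move; the robot and the scene stay as the last step left them, time stands still between calls to the robot, and variables do not carry over. Pictures are saved under pics/ and viewed, at most 12 in all, crops included, and the job is handed in when it is done.

Besides the shell and the picture viewer there is one more tool, called after ">>>" as name(argument=value, ...) on one line, values as JSON. send_rows: Moves the arm, as the interface text tells. Its arguments: {"type":"object","properties":{"commands":{"type":"string"},"force":{"type":"number"}},"required":["commands"]}

```bash
mkdir -p pics; python3 - <<'E'
from station import *
import cv2
s=observe();print(s)
for n in ("scene","top"):
    cv2.imwrite(f"pics/{n}0.png",get_image(n));print(n,calibration(n))
E
```

```text
{'time_s': 0.0, 'qpos': array([ 1.00316794,  0.38387831,  0.04380584,  1.59964952, -0.01789162,
        1.16119606, -0.04987191]), 'joint_vel': array([-0.00029389, -0.0003136 ,  0.00053535, -0.00169269,  0.00070632,
       -0.00028874, -0.00191194]), 'effort': array([ 3.16633241e-04, -4.33464468e+01,  1.02470096e+00, -2.49517500e+01,
        1.06162147e-02,  1.13504406e-02,  5.65431520e-06]), 'ee_pos': array([ 0.29383674, -0.57868979,  0.22982376]), 'tool_rot': array([-1.31304530e-03,  9.72517571e-01,  2.32825469e-01, -3.89545995e-04]), 'contact_force': array([-0.17663133, -0.27283077,  0.22068607]), 'wrist_torque': array([ 0.01177349, -0.01250098,  0.01202801]), 'grip_force': 0.0, 'grip_width': 0.0854144844633385}
scene {'fx': 400.49470945671527, 'fy': 400.49470945671527, 'cx': 312.0475690938406, 'cy': 193.38106553114667, 'origin': array([ 1.33484393, -0.29557756,  0.96061049]), 'attitude': array([-0.31414292,  0.73135926,  0.5586584 , -0.23308508])}
top {'fx': 431.4261210496483, 'fy': 431.4261210496483, 'cx': 317.138768026042, 'cy': 203.05838092006024, 'origin': array([ 0.31028399, -0.0481308 ,  1.21389838]), 'attitude': array([-0.07926245,  0.70659892, -0.69904886,  0.07593491])}
```

View pics/top0.png

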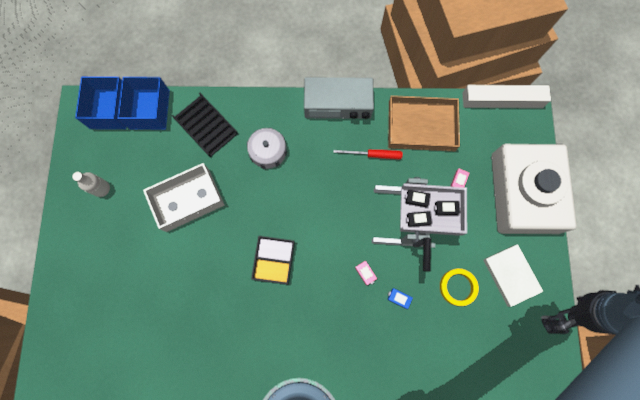

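View pics/scene0.png

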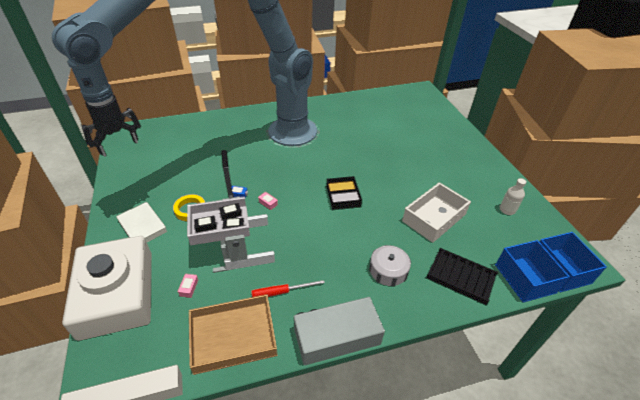

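The top view shows the tub at (184,197), the motor at (267,148), and the station tray at about (433,209) with its mouth facing left and its handle at (427,255). Two things could be the screw tray: the two-bay black tray with contents at (273,260), and the ribbed black piece at (205,125). The first is divided, holds contents, and forms the gap opposite the motor, so it fits. I'll confirm with a crop.

```bash
cat > h.py <<'E'
import numpy as np, cv2
from scipy.spatial.transform import Rotation as R
def rot(q): return R.from_quat([q[1],q[2],q[3],q[0]]).as_matrix()
def p2w(c,px,z):
    px=np.atleast_2d(px).astype(float)
    d=np.c_[(px[:,0]-c['cx'])/c['fx'],(px[:,1]-c['cy'])/c['fy'],np.ones(len(px))]@rot(c['attitude']).T
    o=np.array(c['origin']); return (o+d*((z-o[2])/d[:,2])[:,None])[:,:2]
def w2p(c,P):
    v=(np.atleast_2d(P)-c['origin'])@rot(c['attitude'])
    return np.c_[v[:,0]/v[:,2]*c['fx']+c['cx'],v[:,1]/v[:,2]*c['fy']+c['cy']]
E
python3 - <<'E'
from h import *
a=cv2.imread('pics/top0.png')
A=cv2.resize(a[140:300,340:480],None,fx=4,fy=4,interpolation=cv2.INTER_CUBIC)
cv2.imwrite('pics/cA.png',A[:600])
B=cv2.resize(a[115:295,130:310],None,fx=3.3,fy=3.3,interpolation=cv2.INTER_CUBIC)
cv2.imwrite('pics/cB.png',B)
E
```

```text
(no output)
```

View pics/cA.png

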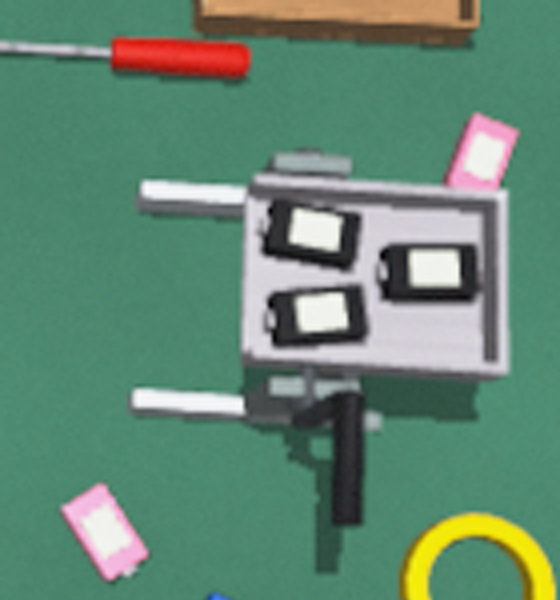

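View pics/cB.png

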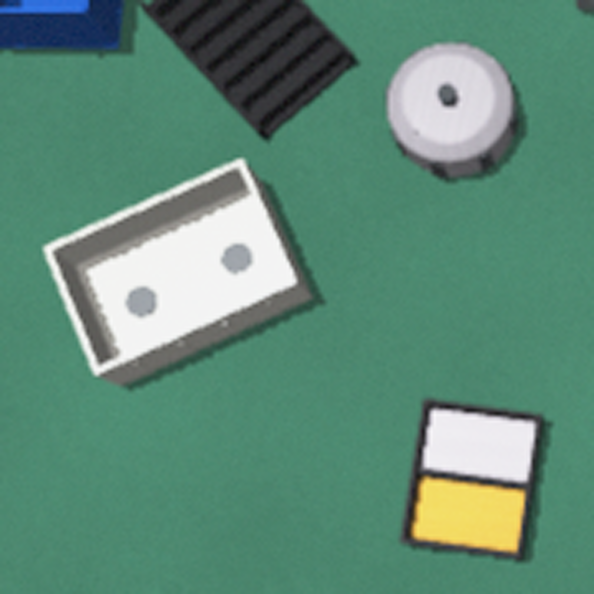

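```bash
python3 - <<'E'
from h import *
from station import calibration
c=calibration('top'); np.set_printoptions(precision=4,suppress=True)
A=lambda p:np.array(p)/4.+[340,140]
B=lambda p:np.array(p)/3.3+[130,115]
t=p2w(c,B([(45,247),(243,160),(298,286),(97,375)]),.06);print('tub',t,t.mean(0),np.linalg.norm(np.roll(t,-1,0)-t,axis=1))
r=cv2.minAreaRect(t.astype(np.float32));print(r)
d=t[1]-t[0]+t[2]-t[3];print('tub ang',np.degrees(np.arctan2(d[1],d[0])))
r=p2w(c,A([(142,182),(142,205),(133,391),(133,411)]),.04);print('rails',r)
h=p2w(c,A([(347,395),(347,523)]),.24);print('handle',h,np.linalg.norm(h[0]-h[1]))
k=p2w(c,A([(250,175),(508,190),(508,375),(245,370)]),.147);print('tray rim',k,np.linalg.norm(np.roll(k,-1,0)-k,axis=1))
ra=(r[0]+r[1])/2;rb=(r[2]+r[3])/2;print('rail dist',np.linalg.norm(ra-rb),'mid',(ra+rb)/2)
v=rb-ra;print('station y dir deg',np.degrees(np.arctan2(v[1],v[0])))
v=k[1]-k[0]+k[2]-k[3];print('st -x from rim',np.degrees(np.arctan2(v[1],v[0])))
v=h[1]-h[0];print('y from handle',np.degrees(np.arctan2(v[1],v[0])))
m=p2w(c,B([(388,107),(515,107),(450,43),(450,165)]),.067);print('motor',m,m.mean(0))
s=p2w(c,B([(427,402),(543,415),(521,556),(404,543)]),.035);print('scr',s,s.mean(0),np.linalg.norm(np.roll(s,-1,0)-s,axis=1))
E
```

```text
tub [[0.6006 0.4387]
 [0.6785 0.2779]
 [0.5694 0.2246]
 [0.4928 0.3852]] [0.5853 0.3316] [0.1786 0.1214 0.1779 0.1204]
((0.5850006937980652, 0.33164000511169434), (0.12143683433532715, 0.17902062833309174), 25.83641815185547)
tub ang -64.3359271438203
rails [[ 0.625  -0.2047]
 [ 0.6083 -0.2044]
 [ 0.4769 -0.1958]
 [ 0.4632 -0.1955]]
handle [[ 0.4476 -0.2919]
 [ 0.3756 -0.2887]] 0.07199130189764977
tray rim [[ 0.6016 -0.2595]
 [ 0.5934 -0.4236]
 [ 0.4743 -0.4159]
 [ 0.4757 -0.2524]] [0.1643 0.1194 0.1636 0.1261]
rail dist 0.14681962759693293 mid [ 0.5433 -0.2001]
station y dir deg 176.5485634184126
st -x from rim -91.68550983064816
y from handle 177.4676166664172
motor [[0.7246 0.1557]
 [0.7257 0.0477]
 [0.7831 0.1051]
 [0.6736 0.1011]] [0.7267 0.1024]
scr [[0.4769 0.1169]
 [0.467  0.0198]
 [0.3514 0.0351]
 [0.3608 0.131 ]] [0.414  0.0757] [0.0975 0.1166 0.0963 0.117 ]
```

The crop confirms the two-bay tray with contents is the screw tray (measured about 117×97, against 120×100). The black capacitors lie in the tray at crop (318,235), (320,315) and (432,272). The blue and pink ones on the bench are look-alikes. The measured sizes match the ones given. Station: origin about (0.5385,-0.2985), x axis at about 87.4°. First I'll go above the tub's rear wall.

>>> send_rows(commands=".0375 .019 -.03 0 0 .2 0;.0375 .019 -.03 0 0 .2 0;.0375 .019 -.03 0 0 .2 0;.0375 .019 -.03 0 0 .2 0;.0375 .019 -.03 0 0 .2 0;.0375 .019 -.03 0 0 .2 0;.025 -.049 0 0 0 0 0;.025 -.049 0 0 0 0 0;.025 -.049 0 0 0 0 0;.025 -.049 0 0 0 0 0;.025 -.049 0 0 0 0 0;.025 -.049 0 0 0 0 0", force=50)

```text
time_s: 1.6
ee_pos: [0.5536, -0.2496, 0.4105]
tool_rot: [-0.0, 0.975, 0.223, -0.0]
contact_force: [-0.2, -0.5, 0.2]
grip_width: 0.0854
grip_force: 0.0
```

>>> send_rows(commands=".025 -.049 0 0 0 0 0;.025 -.049 0 0 0 0 0;.025 -.049 0 0 0 0 0;.025 -.049 0 0 0 0 0;.025 -.049 0 0 0 0 0;.025 -.049 0 0 0 0 0;.025 -.049 0 0 0 0 0;.025 -.049 0 0 0 0 0;.025 -.049 0 0 0 0 0;.025 -.049 .03 0 0 0 0;.02 -.04 .03 0 0 0 0;0 0 .03 0 0 0 0")

```text
time_s: 3.1
ee_pos: [0.5639, 0.3491, 0.3192]
tool_rot: [-0.002, 0.974, 0.227, -0.001]
contact_force: [0.3, 0.5, -0.6]
grip_width: 0.0853
grip_force: 0.0
```

```bash
cat >> h.py <<'E'
def delta(s,x,y,z,yawy=None):
    M=rot(s['tool_rot']);d=M.T@(np.array([x,y,z])-s['ee_pos'])
    yn=np.degrees(np.arctan2(M[1,1],M[0,1]))
    print('t',s['time_s'],'ee',s['ee_pos'].round(4),'tooly deg',yn.round(2),'tilt',np.degrees(np.arccos(-M[2,2])).round(2),'delta tool',d.round(4), '' if yawy is None else 'turn z %.2f'%(-(yawy-yn)))
    print('F',s['contact_force'].round(1),'w',s['grip_width'],'q',s['qpos'].round(2))
E
python3 - <<'E'
from h import *
from station import *
s=observe();delta(s,.547,.4105,.06,-64.3)
cv2.imwrite('pics/w1.png',get_image('wrist'))
c=calibration('wrist')
cs=np.array([[x,y] for x,y in [(-.09,-.06),(.09,-.06),(.09,.06),(-.09,.06)]]);a=np.radians(-64.3)
P=cs@np.array([[np.cos(a),np.sin(a)],[-np.sin(a),np.cos(a)]])+[.585,.3316]
print(w2p(c,np.c_[P,np.full(4,.06)]).round(0))
E
```

```text
t 3.1 ee [0.5639 0.3491 0.3192] tooly deg -63.76 tilt 0.26 delta tool [ 0.0125 -0.0615  0.2594] turn z 0.54
F [ 0.3  0.5 -0.6] w 0.08528990093658824 q [-0.26  0.4  -0.48  1.43  0.18  1.36 -1.86]
[[268. 204.]
 [406. 205.]
 [414. 109.]
 [264. 108.]]
```

View pics/w1.png

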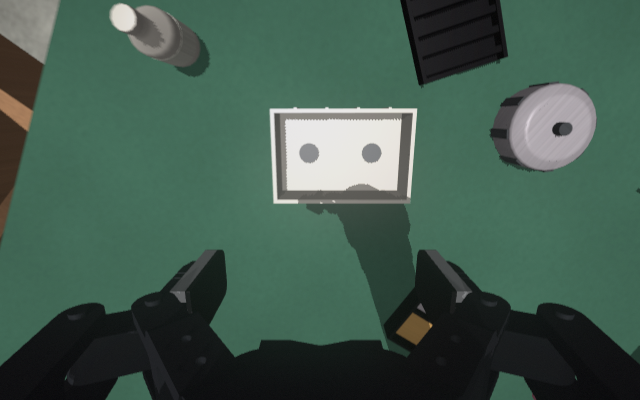

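The wrist picture shows the tub's rim corners at (270,108), (417,109), (409,203) and (273,204). That is within about 5 px of the prediction. Next I'll descend over the rear wall.

>>> send_rows(commands=".006 -.03 .03 0 0 .5 0;.006 -.03 .03 0 0 0 0;0 0 .04 0 0 0 0;0 0 .04 0 0 0 0;0 0 .04 0 0 0 0;0 0 .03 0 0 0 0;0 0 .03 0 0 0 0;0 0 .03 0 0 0 0;0 0 .02 0 0 0 0;0 0 0 0 0 0 0;0 0 0 0 0 0 0")

```text
time_s: 4.53
ee_pos: [0.5533, 0.4029, 0.0327]
tool_rot: [-0.0, 0.976, 0.218, 0.001]
contact_force: [0.1, 1.1, 0.5]
grip_width: 0.0854
grip_force: 0.0
```

```bash
python3 - <<'E'
from h import *
from station import *
s=observe();delta(s,.547,.4105,.025,-64.3)
E
```

```text
t 4.525 ee [0.5533 0.4029 0.0327] tooly deg -64.8 tilt 0.12 delta tool [-0.0025 -0.0096  0.0077] turn z -0.50
F [0.1 1.1 0.5] w 0.08535570587398117 q [-0.39  0.7  -0.42  1.61  0.34  0.9  -2.06]
```

>>> send_rows(commands="-.002 -.007 .007 0 0 0 0;0 0 0 0 0 0 .5;0 0 0 0 0 0 1;0 0 0 0 0 0 1;0 0 0 0 0 0 1;0 0 0 0 0 0 1;0 0 0 0 0 0 1;0 0 0 0 0 0 1")

```text
time_s: 5.52
ee_pos: [0.5477, 0.4081, 0.0246]
tool_rot: [-0.0, 0.976, 0.218, 0.0]
contact_force: [0.4, 0.2, 0.4]
grip_width: 0.0044
grip_force: 49.1
```

```bash
python3 - <<'E'
from h import *
from station import *
s=observe();delta(s,.547,.4105,.025,-64.3);print(s['grip_force'])
cv2.imwrite('pics/t2.png',cv2.resize(get_image('top')[120:300,120:480],None,fx=2.2,fy=2.2,interpolation=cv2.INTER_CUBIC))
E
```

```text
t 5.525 ee [0.5477 0.4081 0.0246] tooly deg -64.78 tilt 0.04 delta tool [ 0.0004 -0.0025 -0.0004] turn z -0.48
F [0.4 0.2 0.4] w 0.00436770141261163 q [-0.4   0.71 -0.41  1.62  0.34  0.89 -2.07]
49.11469638347626
```

View pics/t2.png

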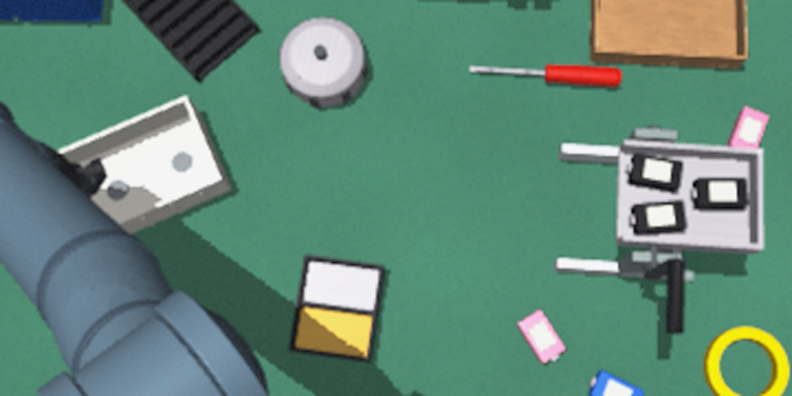

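Wall gripped (4.4 mm opening, 49 N). Next I'll turn the tub in line with the station, about -28° in world.

>>> send_rows(commands=".002 0 0 0 0 1.5 1;.004 .001 0 0 0 3.5 1;.004 .001 0 0 0 3.5 1;.004 .001 0 0 0 3.5 1;.004 .001 0 0 0 3.5 1;.004 .001 0 0 0 3.5 1;.004 .001 0 0 0 3.5 1;.004 .001 0 0 0 3.5 1;.002 0 0 0 0 1.8 1;0 0 0 0 0 0 1;0 0 0 0 0 0 1")

```text
time_s: 6.95
ee_pos: [0.5807, 0.408, 0.0246]
tool_rot: [-0.0, 1.0, -0.023, 0.001]
contact_force: [1.8, 0.0, 0.7]
grip_width: 0.0038
grip_force: 49.2
```

```bash
python3 - <<'E'
from h import *
from station import *
s=observe();delta(s,.578,.12,.025,-92.6)
c=calibration('top');im=get_image('top')
# tub white blob
hsv=cv2.cvtColor(im,cv2.COLOR_BGR2HSV);m=((hsv[...,1]<40)&(hsv[...,2]>190)).astype(np.uint8)
m[:, :100]=0;m[:,260:]=0;m[:140]=0;m[300:]=0
cn=max(cv2.findContours(m,0,1)[0],key=cv2.contourArea)
w=p2w(c,cn[:,0],.06).astype(np.float32);print(cv2.minAreaRect(w))
E
```

```text
t 6.95 ee [0.5807 0.408  0.0246] tooly deg -92.59 tilt 0.07 delta tool [ 0.0103  0.2879 -0.0005] turn z 0.01
F [1.8 0.  0.7] w 0.0038244933748436735 q [-0.46  0.73 -0.3   1.55  0.26  0.9  -2.46]
((0.5797096490859985, 0.32182610034942627), (0.18183621764183044, 0.12184575200080872), 87.46402740478516)
```

>>> send_rows(commands=".001 .012 0 0 0 0 1;.001 .025 0 0 0 0 1;.001 .025 0 0 0 0 1;.001 .025 0 0 0 0 1;.001 .025 0 0 0 0 1;.001 .025 0 0 0 0 1;.001 .025 0 0 0 0 1;.001 .025 0 0 0 0 1;.001 .025 0 0 0 0 1;.001 .025 0 0 0 0 1;0 .012 0 0 0 0 1;0 0 0 0 0 0 1")

```text
time_s: 8.5
ee_pos: [0.579, 0.1549, 0.0245]
tool_rot: [0.002, 1.0, -0.024, -0.0]
contact_force: [-1.2, -3.4, 5.0]
grip_width: 0.0042
grip_force: 49.9
```

```bash
python3 - <<'E'
from h import *
from station import *
s=observe();delta(s,.553,.0185,.025,-92.6)
E
```

```text
t 8.5 ee [0.579  0.1549 0.0245] tooly deg -92.74 tilt 0.24 delta tool [-0.0195  0.1375  0.    ] turn z -0.14
F [-1.2 -3.4  5. ] w 0.004249021036433188 q [-0.09  0.57 -0.3   1.84  0.23  0.77 -2.13]
```

>>> send_rows(commands="-.002 .014 0 0 0 0 1;-.003 .02 0 0 0 0 1;-.003 .02 0 0 0 0 1;-.003 .02 0 0 0 0 1;-.003 .02 0 0 0 0 1;-.003 .02 0 0 0 0 1;-.0025 .014 0 0 0 0 1;0 .01 0 0 0 0 1;0 0 0 0 0 0 1;0 0 0 0 0 0 1")

```text
time_s: 9.75
ee_pos: [0.5527, 0.0198, 0.0245]
tool_rot: [0.001, 1.0, -0.023, -0.001]
contact_force: [-1.1, -0.2, 6.6]
grip_width: 0.0044
grip_force: 50.4
```

```bash
python3 - <<'E'
from h import *
from station import *
s=observe();delta(s,.5466,-.151,.025,-92.6)
cv2.imwrite('pics/t3.png',cv2.resize(get_image('top')[140:280,240:440],None,fx=4,fy=4,interpolation=cv2.INTER_CUBIC))
E
```

```text
t 9.75 ee [0.5527 0.0198 0.0245] tooly deg -92.65 tilt 0.17 delta tool [ 1.800e-03  1.709e-01 -1.000e-04] turn z -0.05
F [-1.1 -0.2  6.6] w 0.00444000275637655 q [ 0.13  0.5  -0.29  1.95  0.21  0.72 -1.9 ]
```

View pics/t3.png

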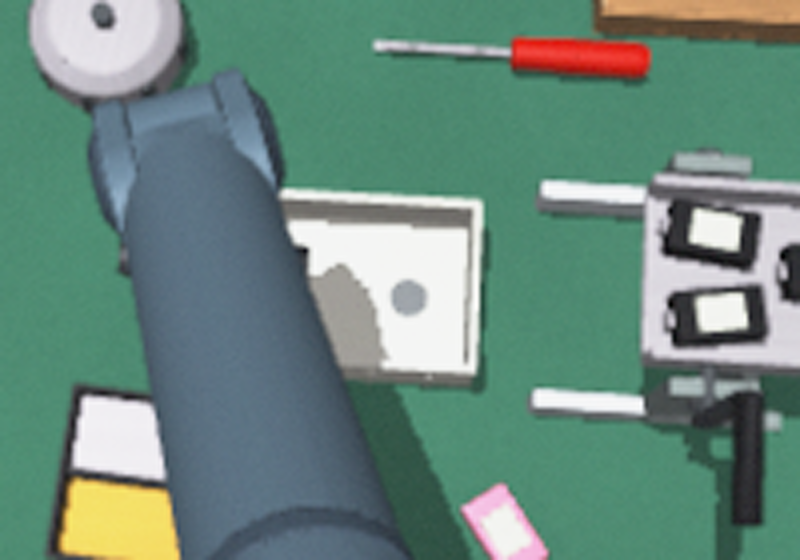

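The tub's front rim corners are at (483,200) and (477,375) in the crop. The rail ends' inner edges are at (540,206) and (532,391). I'll check the line-up in the station frame.

```bash
python3 - <<'E'
from h import *
from station import calibration
c=calibration('top');A=lambda p:np.array(p)/4.+[240,140]
t=p2w(c,A([(483,200),(477,377)]),.06);r=p2w(c,A([(541,206),(532,391)]),.04);h=p2w(c,A([(647,210),(647,394)]),.04)
for n,q in(('tub',t),('rail',r),('railin',h)):
  d=q[1]-q[0];print(n,q.round(4).tolist(),q.mean(0).round(4),np.linalg.norm(d).round(4),np.degrees(np.arctan2(d[1],d[0])).round(1))
E
```

```text
tub [[0.6063, -0.1611], [0.4832, -0.1557]] [ 0.5448 -0.1584] 0.1233 177.5
rail [[0.6076, -0.2036], [0.4769, -0.1951]] [ 0.5422 -0.1994] 0.1309 176.3
railin [[0.6054, -0.2778], [0.4757, -0.2737]] [ 0.5406 -0.2757] 0.1298 178.2
```

Lined up to about 1 mm. Sliding in.

>>> send_rows(commands="0 .012 0 0 0 0 1;0 .015 0 0 0 0 1;0 .015 0 0 0 0 1;0 .015 0 0 0 0 1;0 .015 0 0 0 0 1;0 .015 0 0 0 0 1;0 .015 0 0 0 0 1;0 .015 0 0 0 0 1;0 .015 0 0 0 0 1;0 .014 0 0 0 0 1;0 .01 0 0 0 0 1;0 0 0 0 0 0 1")

```text
time_s: 11.3
ee_pos: [0.5459, -0.1346, 0.0244]
tool_rot: [0.0, 1.0, -0.023, -0.0]
contact_force: [-0.1, 2.7, 4.9]
grip_width: 0.0041
grip_force: 50.3
```

>>> send_rows(commands="0 .004 0 0 0 0 1;0 .003 0 0 0 0 1;0 .002 0 0 0 0 1;0 0 0 0 0 0 1;0 0 0 0 0 0 1")

```text
time_s: 11.92
ee_pos: [0.5457, -0.1408, 0.0245]
tool_rot: [-0.001, 1.0, -0.021, -0.0]
contact_force: [0.4, 5.0, 5.7]
grip_width: 0.0039
grip_force: 50.4
```

```bash
python3 - <<'E'
from h import *
from station import *
s=observe();delta(s,.5453,-.151,.025,-92.6)
E
```

```text
t 11.925 ee [ 0.5457 -0.1408  0.0245] tooly deg -92.46 tilt 0.11 delta tool [ 0.      0.0102 -0.0006] turn z 0.14
F [0.4 5.  5.7] w 0.003859601296222021 q [ 0.4   0.51 -0.26  1.93  0.19  0.73 -1.58]
```

>>> send_rows(commands="0 .003 0 0 0 0 1;0 .003 0 0 0 0 1;0 .002 0 0 0 0 1;0 .002 0 0 0 0 1;0 0 0 0 0 0 1;0 0 0 0 0 0 1")

```text
time_s: 12.68
ee_pos: [0.5453, -0.1507, 0.0244]
tool_rot: [-0.001, 1.0, -0.021, -0.0]
contact_force: [-0.0, 5.4, 5.4]
grip_width: 0.0045
grip_force: 50.4
```

>>> send_rows(commands="0 .003 0 0 0 0 1;0 .002 0 0 0 0 1;0 0 0 0 0 0 1")

```text
time_s: 13.05
ee_pos: [0.5453, -0.1513, 0.0245]
tool_rot: [-0.003, 1.0, -0.02, -0.001]
contact_force: [0.6, 11.1, 7.4]
grip_width: 0.0043
grip_force: 50.4
```

The tub is home: the force rises to 11 N with no further motion, and y = -0.151 matches the prediction. Releasing and going up.

>>> send_rows(commands="0 -.002 0 0 0 0 .5;0 0 0 0 0 0 0;0 0 0 0 0 0 0;0 0 0 0 0 0 0;0 0 0 0 0 0 0;0 0 -.02 0 0 0 0;0 0 -.05 0 0 0 0;0 0 -.06 0 0 0 0;0 0 -.06 0 0 0 0;0 0 -.06 0 0 0 0;0 0 -.06 0 0 0 0;0 0 -.04 0 0 0 0")

```text
time_s: 14.55
ee_pos: [0.5457, -0.1556, 0.3801]
tool_rot: [0.001, 1.0, -0.022, 0.003]
contact_force: [0.3, -0.2, -0.4]
grip_width: 0.085
grip_force: 0.0
```

>>> send_rows(commands="-.026 .029 0 0 0 0 0;-.026 .029 0 0 0 0 0;-.027 .029 0 0 0 0 0;-.027 .029 0 0 0 0 0;-.027 .029 0 0 0 0 0;0 0 0 0 0 0 0;0 0 0 0 0 0 0")

```text
time_s: 15.42
ee_pos: [0.4061, -0.2939, 0.3755]
tool_rot: [0.0, 1.0, -0.022, 0.001]
contact_force: [0.5, -0.1, 1.1]
grip_width: 0.0854
grip_force: 0.0
```

```bash
python3 - <<'E'
from h import *
from station import *
s=observe();delta(s,.406,-.2915,.208,-92.6)
cv2.imwrite('pics/w4.png',get_image('wrist'));cv2.imwrite('pics/s4.png',get_image('scene')); cv2.imwrite('pics/t4.png',get_image('top'))
cw=calibration('wrist');print(w2p(cw,[[.3747-.0,-.2902,.235],[.4467,-.2935,.235]]).round(0))
E
```

```text
t 15.425 ee [ 0.4061 -0.2939  0.3755] tooly deg -92.54 tilt 0.11 delta tool [-0.0005 -0.0024  0.1675] turn z 0.06
F [ 0.5 -0.1  1.1] w 0.08537735565709552 q [ 0.69  0.01 -0.15  1.75  0.    1.38 -1.07]
[[320. 225.]
 [320. 147.]]
```

View pics/w4.png

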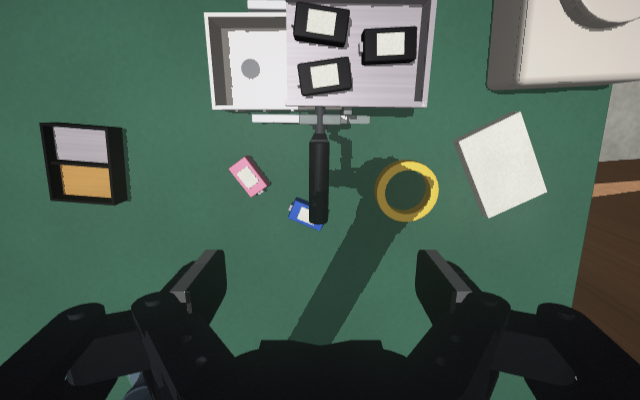

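The handle is at column 318, rows 140–223, as predicted. The tub sits between the rails under the lip. I'll descend to cage the bar and check the tub pose in the top picture.

>>> send_rows(commands="0 -.001 .03 0 0 0 0;0 -.001 .035 0 0 0 0;0 0 .035 0 0 0 0;0 0 .035 0 0 0 0;0 0 .03 0 0 0 .3;0 0 0 0 0 0 .6;0 0 0 0 0 0 .6;0 0 0 0 0 0 .6")

```text
time_s: 16.58
ee_pos: [0.4072, -0.2933, 0.2113]
tool_rot: [0.001, 1.0, -0.022, 0.002]
contact_force: [1.2, -0.4, 0.2]
grip_width: 0.0339
grip_force: 0.0
```

```bash
python3 - <<'E'
from h import *
from station import *
s=observe();delta(s,.406,-.2915,.208,-92.6)
im=cv2.imread('pics/t4.png')
cv2.imwrite('pics/c4.png',cv2.resize(im[160:280,340:480],None,fx=4,fy=4,interpolation=cv2.INTER_CUBIC))
E
```

```text
t 16.575 ee [ 0.4072 -0.2933  0.2113] tooly deg -92.55 tilt 0.2 delta tool [-0.0013 -0.0017  0.0033] turn z 0.05
F [ 1.2 -0.4  0.2] w 0.0339085346478463 q [ 0.69  0.13 -0.16  1.96  0.02  1.05 -1.09]
```

View pics/c4.png

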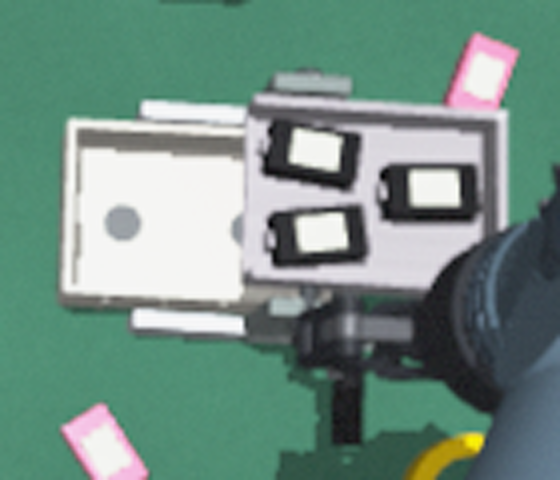

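```bash
python3 - <<'E'
from h import *
from station import calibration
c=calibration('top');A=lambda p:np.array(p)/4.+[340,160]
t=p2w(c,A([(67,120),(60,298)]),.06);r=p2w(c,A([(141,101),(141,122),(132,311),(132,330)]),.04)
m=r.mean(0);d=t[1]-t[0];print(t,t.mean(0),np.linalg.norm(d),np.degrees(np.arctan2(d[1],d[0])),'railend',m)
a=np.radians(87.4);X=np.array([np.cos(a),np.sin(a)]);Y=np.array([-X[1],X[0]])
v=t.mean(0)-m;print('tub centre st x,y',.1+v@X-.09,v@Y)
E
```

```text
[[ 0.60623389 -0.15006306]
 [ 0.48240215 -0.14424612]] [ 0.54431802 -0.14715459] 0.12396828548323525 177.3105330256762 railend [ 0.5442348  -0.19940931]
tub centre st x,y 0.062204696835774814 0.0022872928063611122
```

The tub is at station (0.062, 0.002), within 0.1° of line. Now I'll tip the tray along the arc.

>>> send_rows(commands="0 -.008 .002 0 0 0 .6;0 -.006 .0002 0 0 0 .6;0 -.006 .0004 0 0 0 .6;0 -.006 .0008 0 0 0 .6;0 -.006 .001 0 0 0 .6;0 -.0058 .0014 0 0 0 .6;0 -.0058 .0016 0 0 0 .6;0 -.0056 .002 0 0 0 .6;0 -.0056 .0022 0 0 0 .6;0 -.0054 .0025 0 0 0 .6;0 -.0054 .0027 0 0 0 .6")

```text
time_s: 17.95
ee_pos: [0.4086, -0.2267, 0.1923]
tool_rot: [-0.0, 1.0, -0.023, -0.0]
contact_force: [0.5, -1.7, 1.3]
grip_width: 0.0343
grip_force: 0.8
```

```bash
python3 - <<'E'
from h import *
from station import *
s=observe();delta(s,.406,-.2915,.208,-92.6)
cv2.imwrite('pics/t5.png',cv2.resize(get_image('top')[160:280,340:480],None,fx=4,fy=4,interpolation=cv2.INTER_CUBIC))
E
```

```text
t 17.95 ee [ 0.4086 -0.2267  0.1923] tooly deg -92.58 tilt 0.02 delta tool [ 0.0003  0.0649 -0.0158] turn z 0.02
F [ 0.5 -1.7  1.3] w 0.03429219249416206 q [ 0.62  0.09 -0.21  2.05  0.02  1.   -1.22]
```

View pics/t5.png

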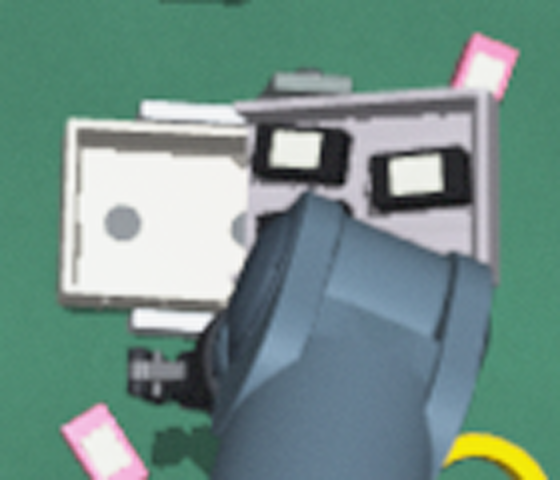

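The tray is tipped to about 0.5 rad and the caps haven't yet left it. Continuing over.

>>> send_rows(commands="0 -.0052 .003 0 0 0 .6;0 -.005 .0033 0 0 0 .6;0 -.0048 .0035 0 0 0 .6;0 -.0048 .0037 0 0 0 .6;0 -.0045 .004 0 0 0 .6;0 -.0043 .0042 0 0 0 .6;0 -.004 .0044 0 0 0 .6;0 -.0039 .0046 0 0 0 .6;0 -.0036 .0048 0 0 0 .6;0 -.0034 .005 0 0 0 .6;0 0 0 0 0 0 .6;0 0 0 0 0 0 .6")

```text
time_s: 19.5
ee_pos: [0.4106, -0.1835, 0.1519]
tool_rot: [-0.0, 1.0, -0.022, -0.0]
contact_force: [-0.7, 0.0, -0.4]
grip_width: 0.0343
grip_force: 0.1
```

>>> send_rows(commands="0 0 0 0 0 0 .6;0 0 0 0 0 0 .6;0 0 0 0 0 0 .6;0 0 0 0 0 0 .6")

```text
time_s: 20.0
ee_pos: [0.4107, -0.1838, 0.1521]
tool_rot: [0.0, 1.0, -0.023, 0.0]
contact_force: [0.1, -0.4, -0.2]
grip_width: 0.0343
grip_force: 0.1
```

```bash
python3 - <<'E'
from h import *
from station import *
s=observe();delta(s,.406,-.2915,.208,-92.6)
a=cv2.resize(get_image('top')[160:280,340:480],None,fx=3,fy=3,interpolation=cv2.INTER_CUBIC)
b=cv2.resize(get_image('scene')[130:280,160:300],None,fx=2.4,fy=2.4,interpolation=cv2.INTER_CUBIC)
cv2.imwrite('pics/t6.png',np.hstack([a,b[:360]]))
E
```

```text
t 20.0 ee [ 0.4107 -0.1838  0.1521] tooly deg -92.58 tilt 0.01 delta tool [ 1.000e-04  1.078e-01 -5.580e-02] turn z 0.02
F [ 0.1 -0.4 -0.2] w 0.03428038409209322 q [ 0.57  0.11 -0.25  2.13  0.04  0.91 -1.32]
```

View pics/t6.png

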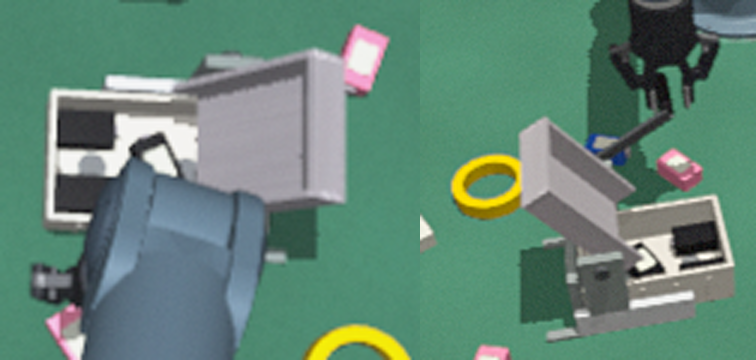

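All three capacitors are out of the steel tray and in the tub: two at the far end (crop (85,130) and (85,195)) and one near the lip (160,155). The tub hasn't moved. Letting the tray down along the arc.

>>> send_rows(commands="0 .007 -.0098 0 0 0 .6;0 .0079 -.009 0 0 0 .6;0 .0088 -.0082 0 0 0 .6;0 .0096 -.0072 0 0 0 .6;0 .0102 -.0063 0 0 0 .6;0 .0108 -.0052 0 0 0 .6;0 .0113 -.0041 0 0 0 .6;0 .0116 -.003 0 0 0 .6;0 .0119 -.0018 0 0 0 .6;0 .012 -.0006 0 0 0 .6;0 .006 -.001 0 0 0 .6;0 .003 0 0 0 0 .6")

```text
time_s: 21.6
ee_pos: [0.4057, -0.2939, 0.2082]
tool_rot: [-0.0, 1.0, -0.023, -0.0]
contact_force: [-1.2, -0.1, -0.4]
grip_width: 0.034
grip_force: 0.0
```

>>> send_rows(commands="0 0 0 0 0 0 .3;0 0 0 0 0 0 0;0 0 0 0 0 0 0;0 0 0 0 0 0 0;0 0 -.02 0 0 0 0;0 0 -.04 0 0 0 0;0 0 -.05 0 0 0 0;0 0 -.05 0 0 0 0;-.02 .03 0 0 0 0 0;0 .05 0 0 0 0 0;0 .05 0 0 0 0 0;0 .03 0 0 0 0 0")

```text
time_s: 23.1
ee_pos: [0.3772, -0.4553, 0.3679]
tool_rot: [0.0, 1.0, -0.024, -0.0]
contact_force: [-0.3, 0.2, 0.1]
grip_width: 0.0856
grip_force: 0.0
```

```bash
python3 - <<'E'
from h import *
from station import *
s=observe();delta(s,.406,-.2915,.208,-92.6)
a=cv2.resize(get_image('top')[160:280,340:480],None,fx=3,fy=3,interpolation=cv2.INTER_CUBIC)
b=cv2.resize(get_image('scene')[130:280,160:300],None,fx=2.4,fy=2.4,interpolation=cv2.INTER_CUBIC)
cv2.imwrite('pics/t7.png',np.hstack([a,b[:360]]))
E
```

```text
t 23.1 ee [ 0.3772 -0.4553  0.3679] tooly deg -92.75 tilt 0.06 delta tool [ 0.021  -0.1651  0.1598] turn z -0.15
F [-0.3  0.2  0.1] w 0.0856373062823474 q [ 0.83  0.19 -0.02  1.56  0.    1.39 -0.81]
```

View pics/t7.png

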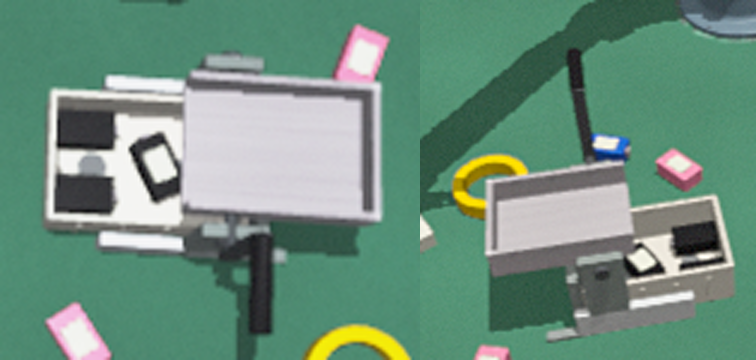

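The tray is level and empty with the handle back at its starting pixel. All three capacitors lie in the tub, the tub is unmoved, and the arm is clear.

```bash
python3 -c "
from station import *
print(finish_job())"
```

```text
the job is handed in; nothing more can be done
None
```

The job is handed in at about 23 s of the 67 s allowed: the tub is home against the back stop, all three capacitors are in it, and the tray is back level; no verdict was returned.

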